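# Hang the reed-soaking pail on its drying hanger

### The arm

A 6-joint arm with a two-finger parallel gripper is mounted at the origin on the work surface. World frame = base frame: x ahead of the robot, y to its left, z up, the work surface at z = 0. Lengths are in m, angles in rad, forces in N, time in s.
With the tool pointing down it reaches from about 0.3 to 0.875 m from the base axis. Payload 4.2 kg.
Tool frame: the origin (TCP) lies at the very end of the fingers, on their centre line; the grasp point (between the pads) lies 19 mm behind it (env.grip_point_offset is the distance from the TCP to the grasp point, in m); z points along the fingers, x is the direction in which the jaws open and shut, and the axes are right-handed (so a half turn about z gives the same grasp; the last joint's range is limited). The gripper opens to 85 mm and grips with 20 to 120 N. Pads are 22 mm wide; open, the fingers measure 114 mm over their backs; the gripper's body (76 mm by 85 mm) begins 54 mm behind the grasp point. The pads swing forward as they close: fully open they stand 13 mm farther back than shut.
Start: joints at [1.314, 0.32, 1.565, -0, 1.257, -0.02], TCP at [0.135, 0.559, 0.231] pointing down, gripper open.
Joint ranges: [-3.11, 3.11], [-0.84, 2.01], [0.21, 2.61], [-1.34, 4.49], [0.05, 2.63], [-2.56, 2.56]. Speed limits (rad/s): [2.57, 2.57, 3.14, 3.14, 3.14, 3.14].

### API

Orientations are given as a 3x3 rotation matrix whose columns are the frame's x, y, z axes.
In Python, from bench import env gives the robot as it stands.
- The arm moves only by the tool send_rows, never from a script. Its argument "increments" is a list of rows, each an object of numbers: "tx", "ty", "tz": the shift along the tool's x, y, z in m; "wx", "wy", "wz": the turn, a rotation vector about the tool's x, y, z in degrees. In form: [{"tx": .., "ty": .., "tz": .., "wx": .., "wy": .., "wz": ..}, ...]. A call has 1 to 10 rows; each row is the pose to reach, as a shift and turn from the pose measured when the call began, along the tool's axes at that moment; what a row does not reach only later rows make up. A row lasts 1/12 s, in which the tool goes at most 41.7 mm and 7.16 degrees, less where a joint would pass 70% of its speed; a pose out of reach is approached as far as the arm can. A call with a gripper value outside its range is refused whole. "gripper" is the opening, from 0 (shut) to 1 (fully open), set as the call begins (left out, the last holds). The fingers move at their own pace and stop on an object; "newtons" is the grip in N (left out, the last holds). Time passes only in rows, so rows that repeat a pose let the fingers close. It gives the time, the measured TCP pose, the force and the opening at its end, in the units of the state.
- env.sense(): the state, without advancing time (a new reading comes with each control period).
- env.camera(name): name is "side" or "top"; returns a dict with "frame" (420x560x3 uint8, red, green, blue), "fx", "fy", "cx", "cy" (pixels), "view" (4x4, takes a point from world to camera coordinates). Camera axes: x right, y down, z forward; pixel columns grow to the right and rows downward; lengths in m; the calibration is good to about 2 mm. A picture is of the moment at which its call begins. There is no depth.
- env.sign_off(): hands the job in, once; it reports no verdict.
The state is a dict: "clock": time; "joints": joint angles; "dq": joint speeds; "effort": joint torques, N m; "eef_pos": TCP position; "tool_rot": TCP orientation; "wrist_force": force on the tool from outside, world axes, zero at the start; "moment": the same for the moment, N m; "gripper_width": finger opening in m.
Only numpy, scipy, OpenCV 4.12 (cv2) and the standard library are available. Lean on these libraries where they do the work, as an engineer would, in place of code of your own. Each camera call takes 0.05 s, during which the arm holds its last target. There are 200 camera calls.

### The job

Hang the larger of the two little pails up to dry: first stand its folded-down wire bail upright while the pail stays on the bench, then lift it by the wooden grip on the bail and hang it on the two-pronged wire hanger behind the fence, the bail's wire lying in the dips of both prongs. Let go and leave it hanging still; leave the smaller pail where it stands.

Things in the scene. Friction and masses are not known exactly. Their poses are not given: they have to be found in the camera images.
- bail_grip (a point): Centre of the wooden sleeve (40 mm long, 12 dia, spins freely) on the larger pail's bail, a square loop of 5 mm wire, arms 104 apart. It is 85 from the hinge line, which crosses the pail's axis 60 above its underside. Folded at start: bail level, grip 60 above the bench, 42 clear of the wall. Hinge loose, 0-180 deg; unheld, it falls. x: hinge to grip (up when upright), y: along bar.
- pail: Larger pail: grey metal, open, 70 mm high, 74 in diameter at the rim, 62 at the foot, about 0.25 kg. Origin: centre of its underside, z up its axis. Its bail starts folded down towards its +x; hinge ears reach 48 mm out along its y, 60 mm up.
- hanger_seat (a point): Bar centre when hung, 215 mm up, midway between two 7 mm wire prongs 72 apart along its x, fixed. Each prong has a dip, flat for 24, 44 wide on top. Tops 20 above this point, undersides 10 below. +x: uprights 75 behind; -x: open side with tips, towards the robot; y across. Bring it in from -x, prongs between rim and bar, then lower. A 46 high fence (x = 0.633) crosses the bench just below.
- small_pail: Smaller pail, not to be used: same metal and form, 42 mm high, 54 in diameter at the rim, its own bail folded down towards its +x, bar 60 mm from its axis. Origin: centre of its underside, z up.
There are look-alikes about, which are no part of the job. Leave any purple look-alike of the pail alone.

How it is judged:
On the way:
1. the bail stands within 20 degrees of upright while the pail still stands upright on the bench (angle between bail_grip's own x axis and vertical below 0.35 rad and height (world z) of pail below 0.008 m and angle between pail's own z axis and vertical below 0.17 rad), for 0.1 s.
At the end, for the whole second after the job is handed in: The larger pail hangs released: its grip centre within 20 mm along the prongs, 16 mm across and 8 mm in height of the seat, bar within 20 degrees of square to the prongs, bail within 15 of upright, pail within 11 of level, slower than 40 mm/s; smaller pail within 30 mm of its start (x of bail_grip in the frame of hanger_seat between -0.02 and 0.02 m and y of bail_grip in the frame of hanger_seat between -0.016 and 0.016 m and z of bail_grip in the frame of hanger_seat between -0.008 and 0.008 m and angle between the y axis of bail_grip and the y axis of hanger_seat, either way round below 0.35 rad and angle between bail_grip's own x axis and vertical below 0.26 rad and angle between pail's own z axis and vertical below 0.2 rad and linear speed of pail below 0.04 m/s); the robot touches nothing.
It fails at once if the smaller pail is moved more than 30 mm (distance of small_pail from where it was at the start of the episode above 0.03 m).
It also fails if it takes over 54 s, if anything falls off the work surface, if the arm or the gripper's body presses on something with over 40 N, if the wrist force passes 120 N, or if a joint passes its speed limit or range.

## Working session

There is one attempt and no reset: what is moved stays moved. The work goes in short steps, Python scripts to look and compute and a tool call to move; the robot and the scene stay as the last step left them, time stands still between calls to the robot, and variables do not carry over. Pictures are saved under pics/ and viewed, about 8 in all and at most 12, crops included, and the job is handed in when it is done.

Besides the shell and the picture viewer there is one more tool, called after "Emit:" by a JSON object that holds its "op" and its "data". send_rows: Moves the arm, as the interface text tells. Its arguments: {"type":"object","properties":{"increments":{"type":"array","items":{"type":"object","properties":{"tx":{"type":"number"},"ty":{"type":"number"},"tz":{"type":"number"},"wx":{"type":"number"},"wy":{"type":"number"},"wz":{"type":"number"}}}},"gripper":{"type":"number"},"newtons":{"type":"number"}},"required":["increments"]}

```bash
ls; mkdir -p pics; cat > h.py <<'E'
import numpy as np, cv2
from bench import env
def ray(c,u,v):
    V=np.array(c["view"]);R=V[:3,:3];t=V[:3,3]
    return -R.T@t, R.T@np.array([(u-c["cx"])/c["fx"],(v-c["cy"])/c["fy"],1])
def onz(c,u,v,z):
    o,d=ray(c,u,v);return o+d*(z-o[2])/d[2]
def proj(c,p):
    V=np.array(c["view"]);q=V[:3,:3]@p+V[:3,3];return np.array([c["fx"]*q[0]/q[2]+c["cx"],c["fy"]*q[1]/q[2]+c["cy"]])
def shot(n,f):
    c=env.camera(n);cv2.imwrite("pics/"+f,c["frame"][:,:,::-1]);return c
def tri(c1,p1,c2,p2):
    o1,d1=ray(c1,*p1);o2,d2=ray(c2,*p2)
    s=np.linalg.lstsq(np.c_[d1,-d2],o2-o1,rcond=None)[0]
    a=o1+d1*s[0];b=o2+d2*s[1];return (a+b)/2,np.linalg.norm(a-b)
E
python3 - <<'E'
from h import *
for n in("top","side"):
    c=shot(n,n+"0.png");np.savez(n+"0.npz",**c)
    print(n,c["fx"],np.round(ray(c,280,210),3).tolist())
s=env.sense();print(s["clock"],s["eef_pos"],np.round(s["tool_rot"],3).tolist(),s["gripper_width"])
E
```

```text
pics
top 395.5270929665027 [[0.383, -0.017, 0.956], [0.104, 0.029, -0.994]]
side 483.48510587446384 [[0.275, -0.898, 0.682], [0.198, 0.84, -0.504]]
0.1 [0.13477659 0.55854396 0.23058699] [[0.235, 0.972, -0.0], [0.972, -0.235, -0.002], [-0.002, -0.0, -1.0]] 0.08533593482389933
```

View pics/top0.png

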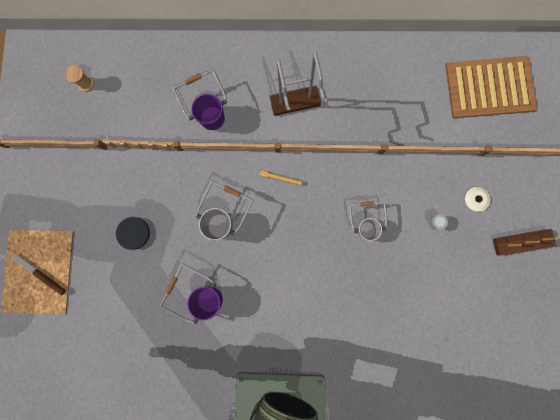

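View pics/side0.png

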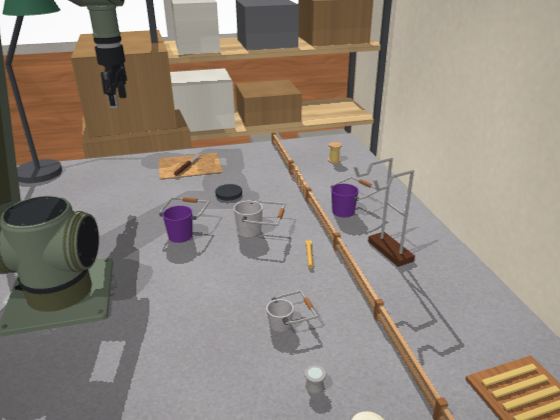

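```bash
python3 - <<'E'
from h import *
t=dict(np.load("top0.npz"));s=dict(np.load("side0.npz"))
T=t["frame"][:,:,::-1];S=s["frame"][:,:,::-1]
a=cv2.resize(T[40:250,185:345],None,fx=2.5,fy=2.5,interpolation=cv2.INTER_CUBIC)
b=cv2.resize(S[145:270,225:425],None,fx=3,fy=3,interpolation=cv2.INTER_CUBIC)[:525,:400*2]
im=np.zeros((600,800,3),np.uint8)
im[:525,:400]=a
cv2.imwrite("pics/ca.png",cv2.resize(T[45:250,185:345],None,fx=2.9,fy=2.9,interpolation=cv2.INTER_CUBIC))
cv2.imwrite("pics/cb.png",cv2.resize(S[145:265,225:425],None,fx=4,fy=4,interpolation=cv2.INTER_CUBIC))
def grip(c,box):
    x0,y0,x1,y1=box
    h=cv2.cvtColor(c["frame"],cv2.COLOR_RGB2HSV)[y0:y1,x0:x1]
    m=((h[...,0]<20)&(h[...,1]>110)).astype(np.uint8)
    n,l,st,ce=cv2.connectedComponentsWithStats(m)
    k=1+np.argmax(st[1:,4]);print(st[k]);
    r=cv2.minAreaRect(np.argwhere(l==k)[:,::-1].astype(np.float32));print(r)
    pts=cv2.boxPoints(r)+[x0,y0]
    return ce[k]+[x0,y0],pts
g,p=grip(t,(200,175,260,210));gs,_=grip(s,(270,195,295,225))
print(g,gs,onz(t,*g,.06),onz(s,*gs,.06),tri(t,g,s,gs))
print([onz(t,*q,.06).round(4).tolist() for q in p])
E
```

```text
[24 11 16 10 68]
((31.100000381469727, 15.800000190734863), (16.099689483642578, 4.0249223709106445), 26.56505012512207)
[ 8 13  6 10 30]
((10.90000057220459, 17.299999237060547), (3.1622774600982666, 8.854375839233398), 18.434947967529297)
[231.07352941 190.60294118] [280.86666667 212.63333333] [0.51907962 0.12253279 0.06      ] [0.5184653  0.12397994 0.06      ] (array([0.51852173, 0.12244266, 0.06094656]), np.float64(0.0008299944453617199))
[[0.5224, 0.1414, 0.06], [0.5309, 0.1376, 0.06], [0.5149, 0.1036, 0.06], [0.5064, 0.1074, 0.06]]
```

View pics/ca.png

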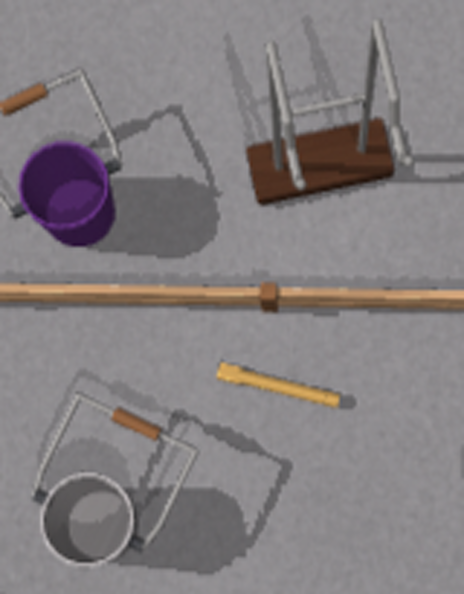

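View pics/cb.png

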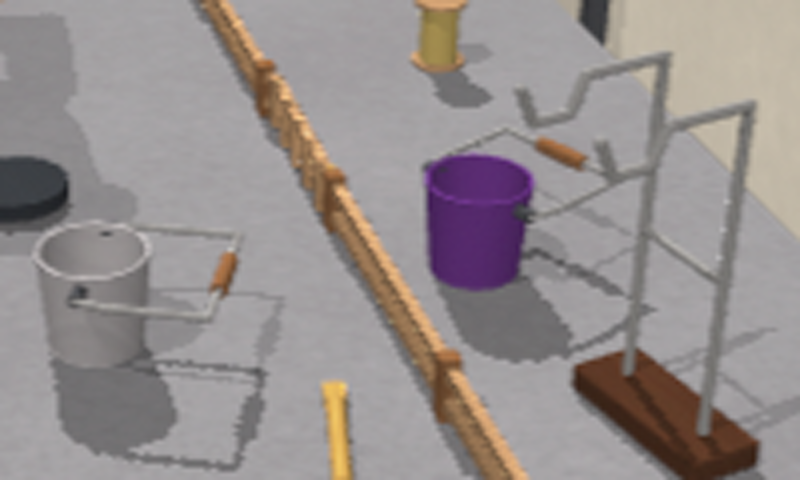

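```bash
python3 - <<'E'
from h import *
t=dict(np.load("top0.npz"));s=dict(np.load("side0.npz"))
ta=lambda x,y:(185+x/2.9-.3,45+y/2.9-.3)
sb=lambda x,y:(225+x/4-.4,145+y/4-.4)
P={}
for n,a,b in [("u1",(272,46),(663,60)),("u2",(377,25),(750,107)),("t1",(299,183),(521,92)),("t2",(404,158),(602,145)),("rim",(88,519),(93,250)),
 ("dip1",(289,155),(548,122)),("earR",(138,543),(78,297)),("earL",(41,495),(106,232)),("cornerL",(80,397),(240,236)),("cornerR",(194,449),(210,317))]:
    P[n],e=tri(t,ta(*a),s,sb(*b));print(n,P[n].round(4),round(e,4))
for n,a in [("u1",(272,46)),("u2",(377,25)),("t1",(299,183)),("t2",(404,158))]: print(n,onz(t,*ta(*a),.2315).round(4))
for n,a in [("earL",(41,495)),("earR",(138,543)),("cL",(80,397)),("cR",(194,449))]: print(n,onz(t,*ta(*a),.06).round(4))
print("rimc",onz(t,*ta(88,519),.07))
print("small", [onz(t,370,230,.042),onz(t,367,204,.04)], "purple behind",onz(t,207,108,.07),onz(t,193,79,.1))
E
```

```text
u1 [0.7483 0.0149 0.2288] 0.0031
u2 [ 0.7648 -0.055   0.2296] 0.0003
t1 [ 0.6546 -0.0057  0.2289] 0.0013
t2 [ 0.6728 -0.0742  0.228 ] 0.0016
rim [0.4405 0.1542 0.0703] 0.0016
dip1 [0.6794 0.0027 0.2051] 0.0087
earR [0.4236 0.1158 0.0606] 0.0011
earL [0.4577 0.1949 0.059 ] 0.0048
cornerL [0.5391 0.1672 0.0597] 0.0003
cornerR [0.4983 0.0746 0.0598] 0.0024
u1 [0.7486 0.0144 0.2315]
u2 [ 0.7639 -0.055   0.2315]
t1 [ 0.6544 -0.0058  0.2315]
t2 [ 0.6723 -0.0741  0.2315]
earL [0.46   0.1944 0.06  ]
earR [0.4242 0.1158 0.06  ]
cL [0.5392 0.1671 0.06  ]
cR [0.4995 0.0744 0.06  ]
rimc [0.44131976 0.15420723 0.07      ]
small [array([ 0.43774422, -0.19816633,  0.042     ]), array([ 0.49783338, -0.19166835,  0.04      ])] purple behind [0.71168882 0.18568067 0.07      ] [0.76879315 0.21438857 0.1       ]
```

```bash
cat >> h.py <<'E'
from scipy.spatial.transform import Rotation as Ro
def to(p,yaw):
    "increment (tool axes) to TCP p, tool down, tool x at yaw deg"
    s=env.sense();R=np.array(s["tool_rot"]);a=np.radians(yaw)
    T=np.array([[np.cos(a),np.sin(a),0],[np.sin(a),-np.cos(a),0],[0,0,-1]])
    print("t",s["clock"],"now",np.round(s["eef_pos"],4),"joints",np.round(s["joints"],2),"F",np.round(s["wrist_force"],1))
    print("shift mm",np.round(1000*R.T@(np.array(p)-s["eef_pos"]),1),"turn",np.round(Ro.from_matrix(R.T@T).as_rotvec(degrees=True),2))
E
python3 -c "
from h import *
to([.519,.122,.14],-23)"
```

```text
t 0.1 now [0.1348 0.5585 0.2306] joints [ 1.31  0.32  1.57 -0.    1.26 -0.02] F [-0.2 -0.4 -0.3]
shift mm [-334.1  475.9   91.1] turn [8.000e-02 7.000e-02 9.943e+01]
```

Emit:
{"op": "send_rows", "data": {"gripper": 0.5, "newtons": 40, "increments": [{"tx": -0.011, "ty": 0.016, "tz": 0.0, "wz": 3}, {"tx": -0.033, "ty": 0.048, "tz": 0.0, "wz": 10}, {"tx": -0.054, "ty": 0.076, "tz": 0.0, "wz": 16}, {"tx": -0.075, "ty": 0.107, "tz": 0.0, "wz": 22}, {"tx": -0.096, "ty": 0.137, "tz": 0.0, "wz": 28}, {"tx": -0.117, "ty": 0.167, "tz": 0.0, "wz": 34}, {"tx": -0.138, "ty": 0.197, "tz": 0.0, "wz": 40}, {"tx": -0.159, "ty": 0.227, "tz": 0.0, "wz": 46}, {"tx": -0.177, "ty": 0.253, "tz": 0.0, "wz": 52}, {"tx": -0.19, "ty": 0.27, "tz": 0.0, "wz": 57}]}}

```text
validation failed for argument at $.in...
```

```bash
python3 -c "
from h import *
to([.519,.122,.14],-23)"
```

```text
t 0.1 now [0.1348 0.5585 0.2306] joints [ 1.31  0.32  1.57 -0.    1.26 -0.02] F [-0.2 -0.4 -0.3]
shift mm [-334.1  475.9   91.1] turn [8.000e-02 7.000e-02 9.943e+01]
```

Emit:
{"op": "send_rows", "data": {"gripper": 0.5, "newtons": 40, "increments": [{"tx": -0.011, "ty": 0.016, "tz": 0, "wx": 0, "wy": 0, "wz": 3}, {"tx": -0.03, "ty": 0.044, "tz": 0, "wx": 0, "wy": 0, "wz": 9}, {"tx": -0.05, "ty": 0.072, "tz": 0, "wx": 0, "wy": 0, "wz": 15}, {"tx": -0.07, "ty": 0.1, "tz": 0, "wx": 0, "wy": 0, "wz": 21}, {"tx": -0.09, "ty": 0.13, "tz": 0, "wx": 0, "wy": 0, "wz": 27}, {"tx": -0.11, "ty": 0.16, "tz": 0, "wx": 0, "wy": 0, "wz": 33}, {"tx": -0.13, "ty": 0.19, "tz": 0, "wx": 0, "wy": 0, "wz": 39}, {"tx": -0.15, "ty": 0.22, "tz": 0, "wx": 0, "wy": 0, "wz": 45}, {"tx": -0.17, "ty": 0.245, "tz": 0, "wx": 0, "wy": 0, "wz": 51}, {"tx": -0.18, "ty": 0.26, "tz": 0, "wx": 0, "wy": 0, "wz": 56}]}}

```text
clock: 0.93
eef_pos: [0.3465, 0.3198, 0.2306]
tool_rot: [[0.94, 0.343, -0.001], [0.343, -0.94, -0.003], [-0.002, 0.003, -1.0]]
wrist_force: [0.5, 0.7, -0.6]
gripper_width: 0.0428
```

```bash
python3 -c "
from h import *
to([.519,.122,.14],-23)"
```

```text
t 0.9333 now [0.3465 0.3198 0.2306] joints [ 0.72  0.16  1.79 -0.    1.2   0.37] F [ 0.5  0.7 -0.6]
shift mm [ 94.4 244.7  91.1] turn [1.800e-01 3.000e-02 4.303e+01]
```

Emit:
{"op": "send_rows", "data": {"increments": [{"tx": 0.008, "ty": 0.02, "tz": 0.0, "wx": 0, "wy": 0, "wz": 4}, {"tx": 0.018, "ty": 0.047, "tz": 0.0, "wx": 0, "wy": 0, "wz": 9}, {"tx": 0.029, "ty": 0.076, "tz": 0.01, "wx": 0, "wy": 0, "wz": 14}, {"tx": 0.041, "ty": 0.106, "tz": 0.02, "wx": 0, "wy": 0, "wz": 20}, {"tx": 0.053, "ty": 0.137, "tz": 0.035, "wx": 0, "wy": 0, "wz": 26}, {"tx": 0.065, "ty": 0.168, "tz": 0.05, "wx": 0, "wy": 0, "wz": 32}, {"tx": 0.077, "ty": 0.2, "tz": 0.065, "wx": 0.1, "wy": 0, "wz": 37}, {"tx": 0.088, "ty": 0.228, "tz": 0.08, "wx": 0.2, "wy": 0, "wz": 41}, {"tx": 0.0945, "ty": 0.2445, "tz": 0.09, "wx": 0.2, "wy": 0, "wz": 43}, {"tx": 0.0945, "ty": 0.2445, "tz": 0.091, "wx": 0.2, "wy": 0, "wz": 43}]}}

```text
clock: 1.77
eef_pos: [0.5198, 0.1193, 0.1376]
tool_rot: [[0.919, -0.394, -0.004], [-0.394, -0.919, -0.001], [-0.003, 0.003, -1.0]]
wrist_force: [-0.3, -0.7, -0.1]
gripper_width: 0.0427
```

```bash
python3 - <<'E'
from h import *
t=shot("top","t2.png");s=shot("side","s2.png")
to([.5187,.1222,.041],-23)
a=cv2.resize(t["frame"][150:270,180:280,::-1],None,fx=4,fy=4,interpolation=cv2.INTER_CUBIC)
b=cv2.resize(s["frame"][130:250,220:320,::-1],None,fx=4,fy=4,interpolation=cv2.INTER_CUBIC)
cv2.imwrite("pics/m2.png",np.hstack([a,b]))
print(proj(t,np.array([.5187,.1222,.06])),proj(s,np.array([.5187,.1222,.06])))
E
```

```text
t 1.8667 now [0.5185 0.1217 0.1393] joints [0.21 0.33 1.8  0.   1.02 0.61] F [-0.1 -0.1  0.7]
shift mm [ 0.3 -0.6 98.3] turn [ 0.06  0.16 -0.03]
[231.2104745  190.76914243] [281.12288933 212.97024369]
```

View pics/m2.png

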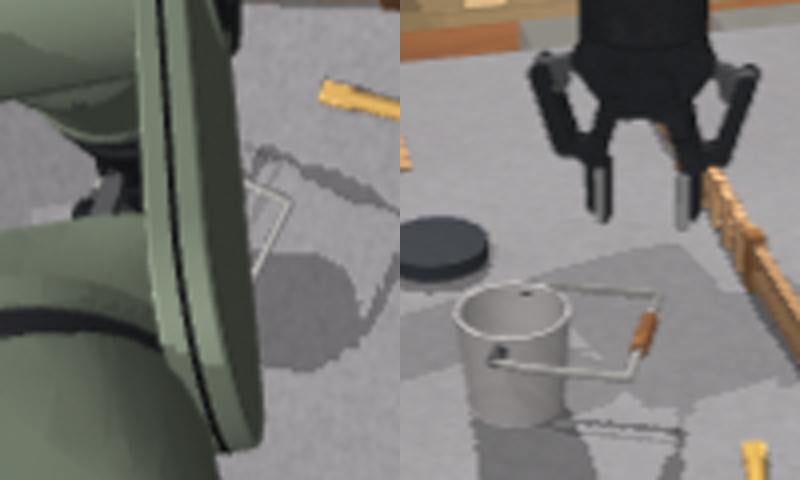

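The top view is blocked by the arm. The side view shows the open jaws centred above the sleeve at about crop pixel (645,330), so I'm descending.

Emit:
{"op": "send_rows", "data": {"increments": [{"tx": 0, "ty": -0.0005, "tz": 0.012, "wx": 0, "wy": 0, "wz": 0}, {"tx": 0, "ty": -0.0005, "tz": 0.03, "wx": 0, "wy": 0, "wz": 0}, {"tx": 0, "ty": -0.0005, "tz": 0.048, "wx": 0, "wy": 0, "wz": 0}, {"tx": 0, "ty": -0.0005, "tz": 0.064, "wx": 0, "wy": 0, "wz": 0}, {"tx": 0, "ty": -0.0005, "tz": 0.078, "wx": 0, "wy": 0, "wz": 0}, {"tx": 0, "ty": -0.0005, "tz": 0.088, "wx": 0, "wy": 0, "wz": 0}, {"tx": 0, "ty": -0.0005, "tz": 0.095, "wx": 0, "wy": 0, "wz": 0}, {"tx": 0, "ty": -0.0005, "tz": 0.098, "wx": 0, "wy": 0, "wz": 0}, {"tx": 0, "ty": -0.0005, "tz": 0.098, "wx": 0, "wy": 0, "wz": 0}]}}

```text
clock: 2.62
eef_pos: [0.5182, 0.1226, 0.0412]
tool_rot: [[0.921, -0.39, -0.003], [-0.39, -0.921, 0.0], [-0.003, 0.001, -1.0]]
wrist_force: [-0.3, -0.2, 0.2]
gripper_width: 0.0424
```

Emit:
{"op": "send_rows", "data": {"gripper": 0, "newtons": 40, "increments": [{"tx": 0, "ty": 0, "tz": 0, "wx": 0, "wy": 0, "wz": 0}, {"tx": 0, "ty": 0, "tz": 0, "wx": 0, "wy": 0, "wz": 0}, {"tx": 0, "ty": 0, "tz": 0, "wx": 0, "wy": 0, "wz": 0}, {"tx": 0, "ty": 0, "tz": 0, "wx": 0, "wy": 0, "wz": 0}, {"tx": 0, "ty": 0, "tz": 0, "wx": 0, "wy": 0, "wz": 0}, {"tx": 0, "ty": 0, "tz": 0, "wx": 0, "wy": 0, "wz": 0}, {"tx": 0, "ty": 0, "tz": 0, "wx": 0, "wy": 0, "wz": 0}, {"tx": 0, "ty": 0, "tz": 0, "wx": 0, "wy": 0, "wz": 0}]}}

```text
clock: 3.28
eef_pos: [0.5188, 0.1227, 0.0415]
tool_rot: [[0.921, -0.391, -0.002], [-0.391, -0.921, 0.001], [-0.002, 0.0, -1.0]]
wrist_force: [0.7, 0.6, 1.6]
gripper_width: 0.0106
```

```bash
python3 - <<'E'
from h import *
s=shot("side","s3.png")
to([.4405,.155,.126],-23)
cv2.imwrite("pics/m3.png",cv2.resize(s["frame"][130:250,220:320,::-1],None,fx=4,fy=4,interpolation=cv2.INTER_CUBIC))
E
```

```text
t 3.3333 now [0.5188 0.1227 0.0415] joints [0.21 0.45 1.91 0.   0.78 0.61] F [1.3 0.1 1.8]
shift mm [-84.8   0.9 -84.3] turn [0.02 0.11 0.02]
```

View pics/m3.png

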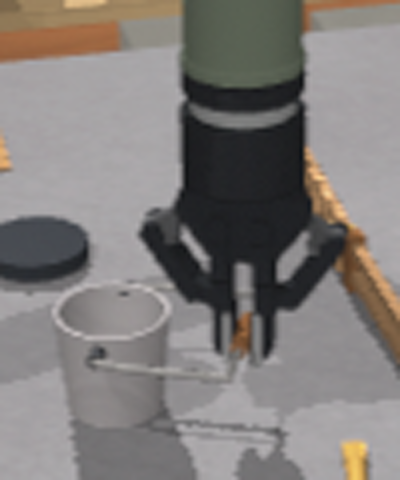

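Emit:
{"op": "send_rows", "data": {"increments": [{"tx": -0.0003, "ty": 0, "tz": -0.0074, "wx": 0, "wy": 0, "wz": 0}, {"tx": -0.0025, "ty": 0, "tz": -0.0206, "wx": 0, "wy": 0, "wz": 0}, {"tx": -0.0074, "ty": 0, "tz": -0.0346, "wx": 0, "wy": 0, "wz": 0}, {"tx": -0.0145, "ty": 0, "tz": -0.0475, "wx": 0, "wy": 0, "wz": 0}, {"tx": -0.0239, "ty": 0, "tz": -0.0591, "wx": 0, "wy": 0, "wz": 0}, {"tx": -0.035, "ty": 0, "tz": -0.0688, "wx": 0, "wy": 0, "wz": 0}, {"tx": -0.0464, "ty": 0, "tz": -0.0757, "wx": 0, "wy": 0, "wz": 0}, {"tx": -0.0573, "ty": 0, "tz": -0.0804, "wx": 0, "wy": 0, "wz": 0}, {"tx": -0.067, "ty": 0, "tz": -0.083, "wx": 0, "wy": 0, "wz": 0}, {"tx": -0.0745, "ty": 0, "tz": -0.084, "wx": 0, "wy": 0, "wz": 0}]}}

```text
clock: 4.17
eef_pos: [0.4494, 0.1523, 0.1262]
tool_rot: [[0.921, -0.39, -0.001], [-0.39, -0.921, 0.001], [-0.001, -0.0, -1.0]]
wrist_force: [1.4, -0.4, 0.6]
gripper_width: 0.0107
```

```bash
python3 - <<'E'
from h import *
s=shot("side","s4.png")
to([.4405,.155,.1255],-23)
cv2.imwrite("pics/m4.png",cv2.resize(s["frame"][130:250,200:300,::-1],None,fx=4,fy=4,interpolation=cv2.INTER_CUBIC))
E
```

```text
t 4.2167 now [0.4485 0.1526 0.1262] joints [0.3  0.26 1.94 0.   0.94 0.7 ] F [-1.1  1.3  3.2]
shift mm [-8.3  0.9  0.7] turn [-0.    0.12  0.06]
```

View pics/m4.png

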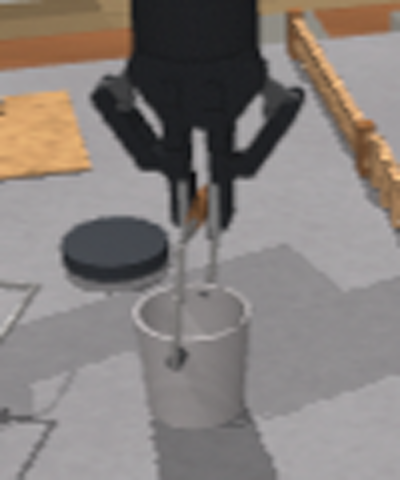

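The pail is standing flat and the bail is within a few degrees of upright. I'll finish the last few millimetres and hold there.

Emit:
{"op": "send_rows", "data": {"increments": [{"tx": -0.003, "ty": 0, "tz": 0, "wx": 0, "wy": 0, "wz": 0}, {"tx": -0.006, "ty": 0, "tz": 0, "wx": 0, "wy": 0, "wz": 0}, {"tx": -0.006, "ty": 0, "tz": 0, "wx": 0, "wy": 0, "wz": 0}, {"tx": -0.006, "ty": 0, "tz": 0, "wx": 0, "wy": 0, "wz": 0}, {"tx": -0.006, "ty": 0, "tz": 0, "wx": 0, "wy": 0, "wz": 0}, {"tx": -0.006, "ty": 0, "tz": 0, "wx": 0, "wy": 0, "wz": 0}]}}

```text
clock: 4.72
eef_pos: [0.4438, 0.1548, 0.1265]
tool_rot: [[0.921, -0.39, -0.001], [-0.39, -0.921, 0.001], [-0.001, -0.001, -1.0]]
wrist_force: [0.3, -0.3, 5.8]
gripper_width: 0.0106
```

Emit:
{"op": "send_rows", "data": {"increments": [{"tx": 0, "ty": 0, "tz": -0.005, "wx": 0, "wy": 0, "wz": 0}, {"tx": 0, "ty": 0, "tz": -0.015, "wx": 0, "wy": 0, "wz": 0}, {"tx": 0, "ty": 0, "tz": -0.03, "wx": 0, "wy": 0, "wz": 0}, {"tx": 0, "ty": 0, "tz": -0.047, "wx": 0, "wy": 0, "wz": 0}, {"tx": 0, "ty": 0, "tz": -0.065, "wx": 0, "wy": 0, "wz": 0}, {"tx": 0, "ty": 0, "tz": -0.083, "wx": 0, "wy": 0, "wz": 0}, {"tx": 0, "ty": 0, "tz": -0.098, "wx": 0, "wy": 0, "wz": 0}, {"tx": 0, "ty": 0, "tz": -0.111, "wx": 0, "wy": 0, "wz": 0}, {"tx": 0, "ty": 0, "tz": -0.119, "wx": 0, "wy": 0, "wz": 0}, {"tx": 0, "ty": 0, "tz": -0.123, "wx": 0, "wy": 0, "wz": 0}]}}

```text
clock: 5.55
eef_pos: [0.4441, 0.1546, 0.2499]
tool_rot: [[0.921, -0.39, -0.001], [-0.39, -0.921, 0.001], [-0.001, -0.001, -1.0]]
wrist_force: [0.2, -0.3, -2.1]
gripper_width: 0.0104
```

```bash
python3 - <<'E'
from h import *
a=np.radians(12.5);x=np.array([np.cos(a),np.sin(a),0])
seat=np.array([.683,-.0365,.215]);
to(seat-.10*x+[0,0,.035-.019],12.5)
E
```

```text
t 5.55 now [0.4441 0.1546 0.2499] joints [0.31 0.14 1.76 0.   1.24 0.71] F [ 0.2 -0.3 -2.1]
shift mm [213.1 140.8  18.6] turn [ -0.05   0.05 -35.46]
```

Emit:
{"op": "send_rows", "data": {"increments": [{"tx": 0.0015, "ty": 0.001, "tz": 0, "wx": 0, "wy": 0, "wz": 0}, {"tx": 0.006, "ty": 0.004, "tz": 0, "wx": 0, "wy": 0, "wz": -1}, {"tx": 0.013, "ty": 0.0085, "tz": 0, "wx": 0, "wy": 0, "wz": -2}, {"tx": 0.022, "ty": 0.0145, "tz": 0, "wx": 0, "wy": 0, "wz": -3.5}, {"tx": 0.033, "ty": 0.022, "tz": 0, "wx": 0, "wy": 0, "wz": -5.5}, {"tx": 0.046, "ty": 0.0305, "tz": 0, "wx": 0, "wy": 0, "wz": -7.5}, {"tx": 0.06, "ty": 0.04, "tz": 0, "wx": 0, "wy": 0, "wz": -10}, {"tx": 0.075, "ty": 0.05, "tz": 0, "wx": 0, "wy": 0, "wz": -12.5}, {"tx": 0.09, "ty": 0.06, "tz": 0, "wx": 0, "wy": 0, "wz": -15}, {"tx": 0.105, "ty": 0.07, "tz": 0, "wx": 0, "wy": 0, "wz": -17.5}]}}

```text
clock: 6.38
eef_pos: [0.5132, 0.0482, 0.2483]
tool_rot: [[0.996, -0.093, -0.004], [-0.093, -0.996, 0.001], [-0.004, -0.0, -1.0]]
wrist_force: [0.8, 0.6, -2.3]
gripper_width: 0.0107
```

```bash
python3 - <<'E'
from h import *
a=np.radians(12.5);x=np.array([np.cos(a),np.sin(a),0])
seat=np.array([.683,-.0365,.215]);
to(seat-.10*x+[0,0,.035-.019],12.5)
E
```

```text
t 6.3833 now [0.5132 0.0482 0.2483] joints [0.07 0.22 1.67 0.   1.26 0.16] F [ 0.8  0.6 -2.3]
shift mm [81.8 99.2 16.9] turn [ -0.05   0.2  -17.85]
```

Emit:
{"op": "send_rows", "data": {"increments": [{"tx": 0.014, "ty": 0.017, "tz": 0, "wx": 0, "wy": 0, "wz": -3}, {"tx": 0.027, "ty": 0.033, "tz": 0.001, "wx": 0, "wy": 0, "wz": -6}, {"tx": 0.04, "ty": 0.048, "tz": 0.003, "wx": 0, "wy": 0, "wz": -9}, {"tx": 0.051, "ty": 0.062, "tz": 0.006, "wx": 0, "wy": 0, "wz": -11.5}, {"tx": 0.06, "ty": 0.073, "tz": 0.009, "wx": 0, "wy": 0, "wz": -13.5}, {"tx": 0.068, "ty": 0.083, "tz": 0.012, "wx": 0, "wy": 0.1, "wz": -15}, {"tx": 0.075, "ty": 0.09, "tz": 0.015, "wx": 0, "wy": 0.2, "wz": -16.5}, {"tx": 0.079, "ty": 0.0955, "tz": 0.016, "wx": 0, "wy": 0.2, "wz": -17.3}, {"tx": 0.081, "ty": 0.0985, "tz": 0.0165, "wx": 0, "wy": 0.2, "wz": -17.8}, {"tx": 0.082, "ty": 0.099, "tz": 0.0165, "wx": 0, "wy": 0.2, "wz": -17.8}]}}

```text
clock: 7.22
eef_pos: [0.5853, -0.0585, 0.2305]
tool_rot: [[0.977, 0.215, -0.002], [0.215, -0.977, 0.001], [-0.002, -0.001, -1.0]]
wrist_force: [-0.3, 0.2, -2.9]
gripper_width: 0.0104
```

Emit:
{"op": "send_rows", "data": {"increments": [{"tx": 0, "ty": 0, "tz": 0, "wx": 0, "wy": 0, "wz": 0}, {"tx": 0, "ty": 0, "tz": 0, "wx": 0, "wy": 0, "wz": 0}, {"tx": 0, "ty": 0, "tz": 0, "wx": 0, "wy": 0, "wz": 0}, {"tx": 0, "ty": 0, "tz": 0, "wx": 0, "wy": 0, "wz": 0}, {"tx": 0, "ty": 0, "tz": 0, "wx": 0, "wy": 0, "wz": 0}, {"tx": 0, "ty": 0, "tz": 0, "wx": 0, "wy": 0, "wz": 0}, {"tx": 0, "ty": 0, "tz": 0, "wx": 0, "wy": 0, "wz": 0}, {"tx": 0, "ty": 0, "tz": 0, "wx": 0, "wy": 0, "wz": 0}, {"tx": 0, "ty": 0, "tz": 0, "wx": 0, "wy": 0, "wz": 0}, {"tx": 0, "ty": 0, "tz": 0, "wx": 0, "wy": 0, "wz": 0}]}}

```text
clock: 8.05
eef_pos: [0.5852, -0.0585, 0.2304]
tool_rot: [[0.977, 0.215, -0.002], [0.215, -0.977, 0.001], [-0.002, -0.001, -1.0]]
wrist_force: [-0.9, 0.2, -2.9]
gripper_width: 0.0102
```

```bash
python3 - <<'E'
from h import *
a=np.radians(12.5);x=np.array([np.cos(a),np.sin(a),0])
seat=np.array([.683,-.0365,.215]);
to(seat+[0,0,.037-.019],12.5)
s=shot("side","s5.png")
cv2.imwrite("pics/m5.png",cv2.resize(s["frame"][100:270,290:450,::-1],None,fx=3.5,fy=3.5,interpolation=cv2.INTER_CUBIC))
E
```

```text
t 8.05 now [ 0.5852 -0.0585  0.2304] joints [-0.12  0.34  1.53  0.    1.27 -0.34] F [-0.9  0.2 -2.9]
shift mm [100.2  -0.5  -2.8] turn [-0.09  0.12 -0.08]
```

View pics/m5.png

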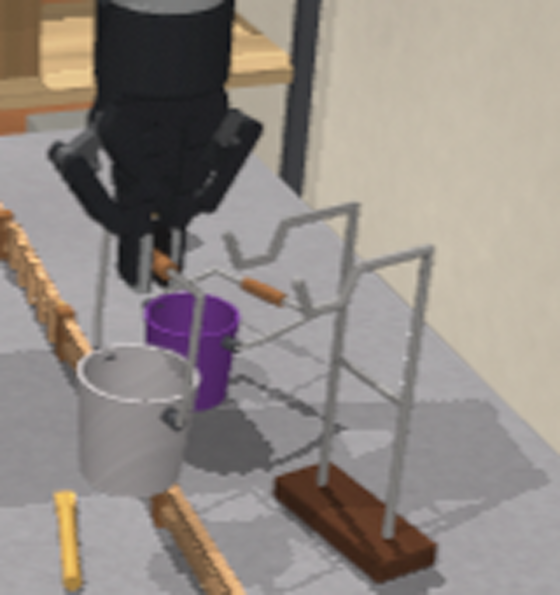

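The pail hangs nearly plumb (arms lean about 5°), with the bar square to the prongs and just above their tips. I'm moving it in slowly.

Emit:
{"op": "send_rows", "data": {"increments": [{"tx": 0.001, "ty": 0, "tz": -0.001, "wx": 0, "wy": 0, "wz": 0}, {"tx": 0.004, "ty": 0, "tz": -0.001, "wx": 0, "wy": 0, "wz": 0}, {"tx": 0.008, "ty": 0, "tz": -0.001, "wx": 0, "wy": 0, "wz": 0}, {"tx": 0.013, "ty": 0, "tz": -0.001, "wx": 0, "wy": 0, "wz": 0}, {"tx": 0.019, "ty": 0, "tz": -0.001, "wx": 0, "wy": 0, "wz": 0}, {"tx": 0.025, "ty": 0, "tz": -0.001, "wx": 0, "wy": 0, "wz": 0}, {"tx": 0.031, "ty": 0, "tz": -0.001, "wx": 0, "wy": 0, "wz": 0}, {"tx": 0.037, "ty": 0, "tz": -0.001, "wx": 0, "wy": 0, "wz": 0}, {"tx": 0.044, "ty": 0, "tz": -0.001, "wx": 0, "wy": 0, "wz": 0}, {"tx": 0.051, "ty": 0, "tz": -0.001, "wx": 0, "wy": 0, "wz": 0}]}}

```text
clock: 8.93
eef_pos: [0.6358, -0.0474, 0.2312]
tool_rot: [[0.977, 0.215, -0.002], [0.215, -0.977, 0.001], [-0.002, -0.002, -1.0]]
wrist_force: [-0.5, -0.6, -2.8]
gripper_width: 0.0105
```

Emit:
{"op": "send_rows", "data": {"increments": [{"tx": 0.007, "ty": 0, "tz": 0, "wx": 0, "wy": 0, "wz": 0}, {"tx": 0.014, "ty": 0, "tz": 0, "wx": 0, "wy": 0, "wz": 0}, {"tx": 0.02, "ty": 0, "tz": 0, "wx": 0, "wy": 0, "wz": 0}, {"tx": 0.026, "ty": 0, "tz": 0, "wx": 0, "wy": 0, "wz": 0}, {"tx": 0.032, "ty": 0, "tz": 0, "wx": 0, "wy": 0, "wz": 0}, {"tx": 0.038, "ty": 0, "tz": 0, "wx": 0, "wy": 0, "wz": 0}, {"tx": 0.043, "ty": 0, "tz": 0, "wx": 0, "wy": 0, "wz": 0}, {"tx": 0.047, "ty": 0, "tz": 0, "wx": 0, "wy": 0, "wz": 0}, {"tx": 0.049, "ty": 0, "tz": 0, "wx": 0, "wy": 0, "wz": 0}, {"tx": 0.05, "ty": 0, "tz": 0, "wx": 0, "wy": 0, "wz": 0}]}}

```text
clock: 9.77
eef_pos: [0.6849, -0.0365, 0.231]
tool_rot: [[0.977, 0.215, -0.003], [0.215, -0.977, 0.001], [-0.002, -0.002, -1.0]]
wrist_force: [0.2, -0.4, -2.7]
gripper_width: 0.0106
```

Emit:
{"op": "send_rows", "data": {"increments": [{"tx": 0, "ty": 0, "tz": 0, "wx": 0, "wy": 0, "wz": 0}, {"tx": 0, "ty": 0, "tz": 0, "wx": 0, "wy": 0, "wz": 0}, {"tx": 0, "ty": 0, "tz": 0, "wx": 0, "wy": 0, "wz": 0}, {"tx": 0, "ty": 0, "tz": 0, "wx": 0, "wy": 0, "wz": 0}, {"tx": 0, "ty": 0, "tz": 0, "wx": 0, "wy": 0, "wz": 0}, {"tx": 0, "ty": 0, "tz": 0, "wx": 0, "wy": 0, "wz": 0}]}}

```text
clock: 10.27
eef_pos: [0.6847, -0.0365, 0.2311]
tool_rot: [[0.977, 0.215, -0.003], [0.215, -0.977, 0.001], [-0.002, -0.002, -1.0]]
wrist_force: [0.3, 0.8, -2.3]
gripper_width: 0.0108
```

```bash
python3 - <<'E'
from h import *
a=np.radians(12.5);x=np.array([np.cos(a),np.sin(a),0])
seat=np.array([.683,-.0365,.215]);
to(seat+[0,0,-.019],12.5)
s=shot("side","s6.png")
cv2.imwrite("pics/m6.png",cv2.resize(s["frame"][100:270,290:450,::-1],None,fx=3.5,fy=3.5,interpolation=cv2.INTER_CUBIC))
E
```

```text
t 10.2667 now [ 0.6847 -0.0365  0.2311] joints [-0.07  0.5   1.28  0.    1.37 -0.29] F [ 0.3  0.8 -2.3]
shift mm [-1.6 -0.4 35.1] turn [-0.09  0.13 -0.08]
```

View pics/m6.png

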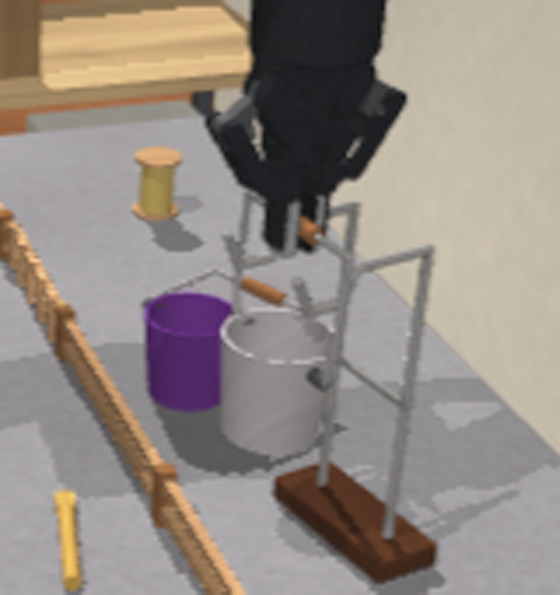

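The pail is between the uprights and tips, with the prongs between rim and bar. The neighbouring purple pail is only close in projection. I'm lowering now.

Emit:
{"op": "send_rows", "data": {"increments": [{"tx": -0.001, "ty": 0, "tz": 0.003, "wx": 0, "wy": 0, "wz": 0}, {"tx": -0.001, "ty": 0, "tz": 0.007, "wx": 0, "wy": 0, "wz": 0}, {"tx": -0.001, "ty": 0, "tz": 0.012, "wx": 0, "wy": 0, "wz": 0}, {"tx": -0.001, "ty": 0, "tz": 0.017, "wx": 0, "wy": 0, "wz": 0}, {"tx": -0.001, "ty": 0, "tz": 0.022, "wx": 0, "wy": 0, "wz": 0}, {"tx": -0.001, "ty": 0, "tz": 0.026, "wx": 0, "wy": 0, "wz": 0}, {"tx": -0.001, "ty": 0, "tz": 0.029, "wx": 0, "wy": 0, "wz": 0}, {"tx": -0.001, "ty": 0, "tz": 0.032, "wx": 0, "wy": 0, "wz": 0}, {"tx": -0.001, "ty": 0, "tz": 0.034, "wx": 0, "wy": 0, "wz": 0}, {"tx": -0.001, "ty": 0, "tz": 0.034, "wx": 0, "wy": 0, "wz": 0}]}}

```text
clock: 11.15
eef_pos: [0.6836, -0.0367, 0.1968]
tool_rot: [[0.977, 0.215, -0.003], [0.215, -0.977, 0.001], [-0.003, -0.002, -1.0]]
wrist_force: [0.3, -0.9, -2.8]
gripper_width: 0.0103
```

Emit:
{"op": "send_rows", "data": {"increments": [{"tx": 0, "ty": 0, "tz": 0.001, "wx": 0, "wy": 0, "wz": 0}, {"tx": 0, "ty": 0, "tz": 0.001, "wx": 0, "wy": 0, "wz": 0}, {"tx": 0, "ty": 0, "tz": 0.001, "wx": 0, "wy": 0, "wz": 0}, {"tx": 0, "ty": 0, "tz": 0.001, "wx": 0, "wy": 0, "wz": 0}, {"tx": 0, "ty": 0, "tz": 0.001, "wx": 0, "wy": 0, "wz": 0}, {"tx": 0, "ty": 0, "tz": 0.001, "wx": 0, "wy": 0, "wz": 0}]}}

```text
clock: 11.65
eef_pos: [0.684, -0.0367, 0.1963]
tool_rot: [[0.977, 0.215, -0.002], [0.215, -0.977, 0.001], [-0.001, -0.001, -1.0]]
wrist_force: [-0.1, 0.2, 0.1]
gripper_width: 0.0102
```

```bash
python3 - <<'E'
from h import *
to([.683,-.0365,.196],12.5)
s=shot("side","s7.png")
cv2.imwrite("pics/m7.png",cv2.resize(s["frame"][100:270,290:450,::-1],None,fx=3.5,fy=3.5,interpolation=cv2.INTER_CUBIC))
E
```

```text
t 11.65 now [ 0.684  -0.0367  0.1963] joints [-0.07  0.52  1.34  0.    1.29 -0.29] F [-0.1  0.2  0.1]
shift mm [-0.9 -0.4  0.4] turn [-0.08  0.08 -0.08]
```

View pics/m7.png

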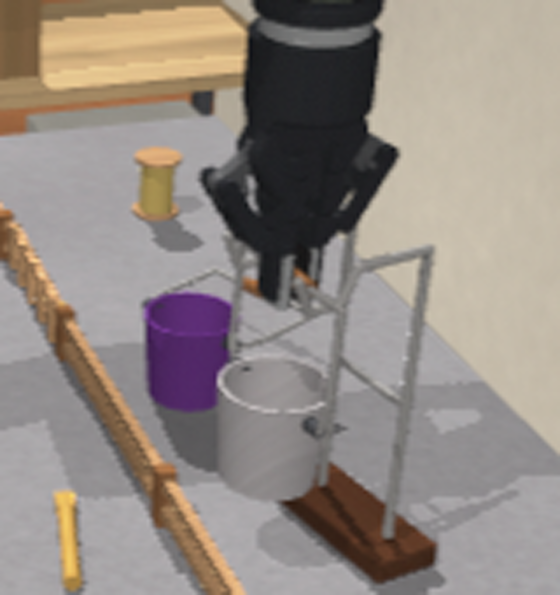

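The wrist load went from -2.8 N to about 0, so the bar rests in the dips. Releasing.

Emit:
{"op": "send_rows", "data": {"gripper": 0.4, "increments": [{"tx": 0, "ty": 0, "tz": 0, "wx": 0, "wy": 0, "wz": 0}, {"tx": 0, "ty": 0, "tz": 0, "wx": 0, "wy": 0, "wz": 0}, {"tx": 0, "ty": 0, "tz": 0, "wx": 0, "wy": 0, "wz": 0}, {"tx": 0, "ty": 0, "tz": 0, "wx": 0, "wy": 0, "wz": 0}, {"tx": 0, "ty": 0, "tz": 0, "wx": 0, "wy": 0, "wz": 0}, {"tx": 0, "ty": 0, "tz": 0, "wx": 0, "wy": 0, "wz": 0}]}}

```text
clock: 12.2
eef_pos: [0.6839, -0.0368, 0.1962]
tool_rot: [[0.977, 0.215, -0.002], [0.215, -0.977, 0.001], [-0.002, -0.001, -1.0]]
wrist_force: [0.4, 0.6, 0.2]
gripper_width: 0.0341
```

Emit:
{"op": "send_rows", "data": {"increments": [{"tx": 0, "ty": 0, "tz": -0.005, "wx": 0, "wy": 0, "wz": 0}, {"tx": 0, "ty": 0, "tz": -0.015, "wx": 0, "wy": 0, "wz": 0}, {"tx": 0, "ty": 0, "tz": -0.03, "wx": 0, "wy": 0, "wz": 0}, {"tx": 0, "ty": 0, "tz": -0.05, "wx": 0, "wy": 0, "wz": 0}, {"tx": 0, "ty": 0, "tz": -0.07, "wx": 0, "wy": 0, "wz": 0}, {"tx": 0, "ty": 0, "tz": -0.09, "wx": 0, "wy": 0, "wz": 0}, {"tx": 0, "ty": 0, "tz": -0.105, "wx": 0, "wy": 0, "wz": 0}, {"tx": 0, "ty": 0, "tz": -0.115, "wx": 0, "wy": 0, "wz": 0}, {"tx": 0, "ty": 0, "tz": -0.12, "wx": 0, "wy": 0, "wz": 0}]}}

```text
clock: 12.95
eef_pos: [0.6846, -0.0369, 0.3189]
tool_rot: [[0.977, 0.215, 0.002], [0.215, -0.977, 0.001], [0.002, -0.0, -1.0]]
wrist_force: [-0.4, -0.4, 0.7]
gripper_width: 0.0342
```

Emit:
{"op": "send_rows", "data": {"increments": [{"tx": -0.01, "ty": 0, "tz": 0, "wx": 0, "wy": 0, "wz": 0}, {"tx": -0.03, "ty": 0, "tz": 0, "wx": 0, "wy": 0, "wz": 0}, {"tx": -0.055, "ty": 0, "tz": 0, "wx": 0, "wy": 0, "wz": 0}, {"tx": -0.08, "ty": 0, "tz": 0, "wx": 0, "wy": 0, "wz": 0}, {"tx": -0.11, "ty": 0, "tz": 0, "wx": 0, "wy": 0, "wz": 0}, {"tx": -0.14, "ty": 0, "tz": 0, "wx": 0, "wy": 0, "wz": 0}, {"tx": -0.165, "ty": 0, "tz": 0, "wx": 0, "wy": 0, "wz": 0}, {"tx": -0.185, "ty": 0, "tz": 0, "wx": 0, "wy": 0, "wz": 0}, {"tx": -0.2, "ty": 0, "tz": 0, "wx": 0, "wy": 0, "wz": 0}, {"tx": -0.2, "ty": 0, "tz": 0, "wx": 0, "wy": 0, "wz": 0}]}}

```text
clock: 13.78
eef_pos: [0.4854, -0.0802, 0.3182]
tool_rot: [[0.977, 0.214, -0.001], [0.214, -0.977, 0.001], [-0.001, -0.001, -1.0]]
wrist_force: [0.2, -0.2, 0.1]
gripper_width: 0.0343
```

Emit:
{"op": "send_rows", "data": {"increments": [{"tx": 0, "ty": 0, "tz": 0, "wx": 0, "wy": 0, "wz": 0}, {"tx": 0, "ty": 0, "tz": 0, "wx": 0, "wy": 0, "wz": 0}, {"tx": 0, "ty": 0, "tz": 0, "wx": 0, "wy": 0, "wz": 0}, {"tx": 0, "ty": 0, "tz": 0, "wx": 0, "wy": 0, "wz": 0}, {"tx": 0, "ty": 0, "tz": 0, "wx": 0, "wy": 0, "wz": 0}, {"tx": 0, "ty": 0, "tz": 0, "wx": 0, "wy": 0, "wz": 0}, {"tx": 0, "ty": 0, "tz": 0, "wx": 0, "wy": 0, "wz": 0}, {"tx": 0, "ty": 0, "tz": 0, "wx": 0, "wy": 0, "wz": 0}, {"tx": 0, "ty": 0, "tz": 0, "wx": 0, "wy": 0, "wz": 0}, {"tx": 0, "ty": 0, "tz": 0, "wx": 0, "wy": 0, "wz": 0}]}}

```text
clock: 14.62
eef_pos: [0.4855, -0.0802, 0.3182]
tool_rot: [[0.977, 0.214, -0.001], [0.214, -0.977, 0.001], [-0.001, -0.001, -1.0]]
wrist_force: [-0.1, 0.5, -0.0]
gripper_width: 0.0342
```

```bash
python3 - <<'E'
from h import *
def centre(c):
    q=proj(c,np.array([.683,-.0365,.215])).astype(int);y0,x0=q[1]-14,q[0]-14
    h=cv2.cvtColor(c["frame"],cv2.COLOR_RGB2HSV)[y0:y0+28,x0:x0+28]
    m=((h[...,0]<20)&(h[...,1]>110)).astype(np.uint8)
    n,l,st,ce=cv2.connectedComponentsWithStats(m);k=[i for i in range(1,n) if st[i,4]>12]
    k=min(k,key=lambda i:np.hypot(*(ce[i]-14)));return ce[k]+[x0,y0],st[k].tolist()
s=shot("side","s8.png");t=shot("top","t8.png")
a,b=centre(t),centre(s);print(a,b,tri(t,a[0],s,b[0]))
for i in range(12): s2=env.camera("side")
d=cv2.absdiff(s["frame"],s2["frame"])[100:270,290:450];print("motion",d.max(),(d>25).sum())
A=cv2.resize(s2["frame"][130:270,330:450,::-1],None,fx=3.3,fy=3.3,interpolation=cv2.INTER_CUBIC)
B=cv2.resize(t["frame"][40:180,240:360,::-1],None,fx=3.3,fy=3.3,interpolation=cv2.INTER_CUBIC)
cv2.imwrite("pics/m8.png",np.hstack([A,B]));print(env.sense()["clock"],env.sense()["eef_pos"])
E
```

```text
(array([296.775     ,  94.33333333]), [0, 7, 16, 12, 120]) (array([371. , 176.7]), [9, 10, 12, 8, 40]) (array([ 0.68799294, -0.0220667 ,  0.21097438]), np.float64(0.003169933398563335))
motion 34 3
15.3167 [ 0.4854517  -0.08021815  0.31823899]
```

View pics/m8.png

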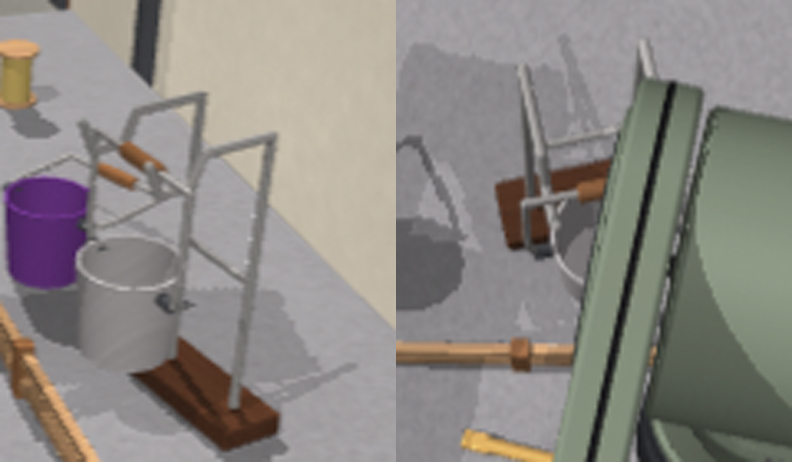

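The pail hangs on both prongs, but the arm hides the grip from above. I'll move the arm aside to check tilt and position.

Emit:
{"op": "send_rows", "data": {"increments": [{"tx": 0, "ty": 0.015, "tz": 0, "wx": 0, "wy": 0, "wz": 0}, {"tx": -0.01, "ty": 0.04, "tz": 0, "wx": 0, "wy": 0, "wz": 0}, {"tx": -0.02, "ty": 0.07, "tz": 0, "wx": 0, "wy": 0, "wz": 0}, {"tx": -0.03, "ty": 0.1, "tz": 0, "wx": 0, "wy": 0, "wz": 0}, {"tx": -0.04, "ty": 0.13, "tz": 0, "wx": 0, "wy": 0, "wz": 0}, {"tx": -0.05, "ty": 0.16, "tz": 0, "wx": 0, "wy": 0, "wz": 0}, {"tx": -0.06, "ty": 0.19, "tz": 0, "wx": 0, "wy": 0, "wz": 0}, {"tx": -0.07, "ty": 0.21, "tz": 0, "wx": 0, "wy": 0, "wz": 0}, {"tx": -0.08, "ty": 0.22, "tz": 0, "wx": 0, "wy": 0, "wz": 0}, {"tx": -0.08, "ty": 0.22, "tz": 0, "wx": 0, "wy": 0, "wz": 0}]}}

```text
clock: 16.15
eef_pos: [0.4532, -0.3147, 0.3177]
tool_rot: [[0.978, 0.211, -0.002], [0.211, -0.978, -0.0], [-0.002, -0.0, -1.0]]
wrist_force: [0.6, -0.4, 0.4]
gripper_width: 0.0343
```

```bash
python3 - <<'E'
from h import *
s=shot("side","s9.png");t=shot("top","t9.png")
for i in range(16): s2=env.camera("side")
d=cv2.absdiff(s["frame"],s2["frame"])[140:270,320:450];print("motion",d.max(),(d>25).sum())
A=cv2.resize(s2["frame"][155:250,345:415,::-1],None,fx=5.6,fy=5.6,interpolation=cv2.INTER_CUBIC)
B=cv2.resize(t["frame"][45:140,265:335,::-1],None,fx=5.6,fy=5.6,interpolation=cv2.INTER_CUBIC)
cv2.imwrite("pics/m9.png",np.hstack([A,B]));print(A.shape,env.sense()["clock"])
a=np.radians(12.5);y=np.array([-np.sin(a),np.cos(a),0]);S=np.array([.683,-.0365,.215])
f=lambda p:(5.6*(proj(s2,p)-[345,155])).round().tolist()+(5.6*(proj(t,p)-[265,45])+[392,0]).round().tolist()
for n,p in [("seat",S),("cornerL",S+.052*y),("cornerR",S-.052*y),("earL",S+.052*y-[0,0,.085]),("earR",S-.052*y-[0,0,.085]),("rimc",S-[0,0,.075]),("foot",S-[0,0,.145])]:print(n,f(p))
np.savez("s9.npz",**s2);np.savez("t9.npz",**t)
E
```

```text
motion 121 403
(532, 392, 3) 17.05
seat [153.0, 128.0, 610.0, 291.0]
cornerL [77.0, 76.0, 463.0, 320.0]
cornerR [236.0, 185.0, 757.0, 261.0]
earL [61.0, 262.0, 470.0, 403.0]
earR [213.0, 380.0, 735.0, 350.0]
rimc [136.0, 297.0, 604.0, 367.0]
foot [122.0, 445.0, 598.0, 427.0]
```

View pics/m9.png

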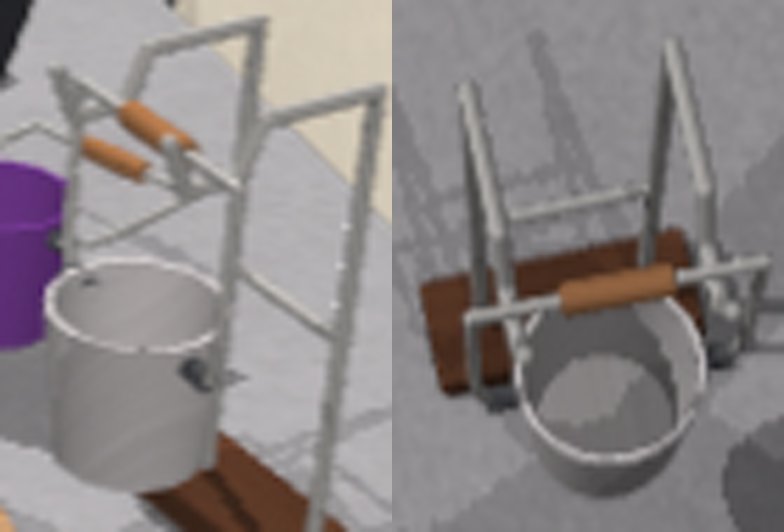

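Projected hung positions match the picture: the grip is at (157,127) side against (153,128) expected, and at (617,290) top against (610,291). Ears and rim agree to about 1 camera pixel. Next is a check that the pail is still.

```bash
python3 - <<'E'
from h import *
a=env.camera("top")["frame"]
for i in range(10): b=env.camera("top")["frame"]
d=cv2.absdiff(a,b)[45:140,265:335];print("motion",d.max(),(d>25).sum())
t0=np.load("top0.npz")["frame"]
s0=np.load("side0.npz")["frame"];s1=env.camera("side")["frame"]
d=cv2.absdiff(s0,s1)[280:335,260:320].max(2);print("small pail diff (side)",d.max(),(d>40).sum())
if (cv2.absdiff(a,b)[45:140,265:335]>25).sum()<40: print(env.sign_off(), env.sense()["clock"])
E
```

```text
motion 3 0
small pail diff (side) 20 0
the job is handed in; nothing more can be done
the job is handed in; nothing more can be done
```

The larger pail is hanging on the two-pronged hanger with its bar in the dips of both prongs. The job was handed in at about 17.6 s of the 54 s allowed.

I gripped the wooden sleeve from above and swung the bail upright while the pail stayed on the bench. I then lifted the pail, turned it to match the hanger and brought it in over the prong tips. I lowered it until the wrist load fell from about -2.8 N to 0, let go and moved the arm clear.

**Last checks:**
- **Position:** the grip centre, bail corners and rim were within about 1 camera pixel (roughly 3 mm) of where they should be when hung. The bail ends were within about 5 pixels sideways and under 1 pixel along the prongs, so the bail looked upright.
- **Stillness:** there was no image motion at the hanger over 0.5 s.
- **Smaller pail:** it showed no change from the first picture.

**Two checks that disagreed:**
- **First grip fix after release:** it was about 15 mm off in y. In that top view the arm partly hid the sleeve and the colour mask caught the brown base. The clear views afterwards did not show this offset.
- **An earlier motion check:** it showed changed pixels, which I put down to the arm or its shadow still moving. The final check was clean.

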